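# Stroke a row of spring rests to check that each one moves

### The arm

A 6-joint arm with a two-finger parallel gripper is mounted at the origin on a cart in front of the work surface, level with it; the furniture and walls round the work are solid. World frame = base frame: x ahead of the robot, y to its left, z up, the work surface at z = 0. Lengths are in m, angles in rad, forces in N, time in s.
With the tool pointing down it reaches from about 0.25 to 0.725 m from the base axis. Payload 4 kg.
Tool frame: the origin (TCP) lies between the finger pads; the fingertips stand 11 mm ahead of it and the grasp point (between the pads) lies 8 mm behind it (nose_length is the x of the fingertips in the tool frame, in m); x points along the fingers, z is the direction in which the jaws open and shut, and the axes are right-handed (so a half turn about x gives the same grasp; the last joint's range is limited). The gripper opens to 85 mm and grips with 20 to 120 N. Pads are 22 mm wide; open, the fingers measure 114 mm over their backs; the gripper's body (76 mm by 85 mm) begins 54 mm behind the grasp point. The pads swing forward as they close: fully open they stand 13 mm farther back than shut.
Start: joints at [1.335, 0.241, 0.005, 1.335, 0, 1.571], TCP at [0.117, 0.486, 0.242] pointing down, gripper open.
Joint ranges: [-2.72, 2.72], [-1.05, 1.87], [-1.09, 1.28], [-1.99, 2.15], [-1.42, 1.44], [-3.14, 3.14]. Speed limits (rad/s): [2.79, 2.79, 3.14, 3.14, 3.14, 3.14].

### API

Orientations are given as a rotation vector (axis times angle).
In Python, from bench import * gives the robot as it stands. The module is installed in compiled form; this text tells all that it offers.
- The arm moves only by the tool play_rows, never from a script. Its argument "commands" is a list of rows, each a list of 2 entries, a list of its own where there are three numbers: the shift along the tool's x, y, z in units of 30 mm (1.0 is 30 mm), then the turn about the tool's x in degrees. In form: [[[dx, dy, dz], turn], ...]. A call has 1 to 12 rows; each row is the pose to reach, as a shift and turn from the pose measured when the call began, along the tool's axes at that moment; what a row does not reach only later rows make up. A row lasts 1/12 s, in which the tool goes at most 41.7 mm and 7.16 degrees, less where a joint would pass 70% of its speed; a pose out of reach is approached as far as the arm can. A call with a gripper value outside its range is refused whole. "gripper" is the opening, from 0 (shut) to 1 (fully open), set as the call begins (left out, the last holds). The fingers move at their own pace and stop on an object; the grip force is fixed at half the most. Time passes only in rows, so rows that repeat a pose let the fingers close. It gives the time, the measured TCP pose, the force and the opening at its end, in the units of the state.
- read_state(): the state, without advancing time (a new reading comes with each control period).
- snapshot(name): name is "side" or "top" or "wrist"; returns a dict with "pixels" (400x640x3 uint8, red, green, blue), "fx", "fy", "cx", "cy" (pixels), "rvec" (rotation vector, rad) and "tvec" (3), from world to camera coordinates, as OpenCV has them. Camera axes: x right, y down, z forward; pixel columns grow to the right and rows downward; lengths in m; the calibration is good to about 2 mm. The wrist camera is an equidistant fisheye: a pixel r from the principal point sees the ray r / f radians off the axis. A picture is of the moment at which its call begins. There is no depth.
- hand_in(): hands the job in, once; it reports no verdict.
The state is a dict: "clock": time; "joints": joint angles; "qvel": joint speeds; "effort": joint torques, N m; "eef_pos": TCP position; "ee_rot": TCP orientation; "contact_force": force on the tool from outside, world axes, zero at the start; "ft_torque": the same for the moment, N m; "opening": finger opening in m.
Only numpy, scipy, OpenCV 4.12 (cv2) and the standard library are available. Lean on these libraries where they do the work, as an engineer would, in place of code of your own. Each camera call takes 0.05 s, during which the arm holds its last target.

### The job

Check the spring rests of the green steel plate for sticking: with the gripper shut, stroke the fingertips lightly along the curved row in one pass, from the end without the red collar to the red collar, so that each white dome dips in turn but none is pushed right down, and stay low over the white line from one dome to the next. Finish while still holding the last dome, the one with the red collar, part way down, with the other four sprung up again. Only touch: do not grip, lift or shove the plate, and leave everything else on the bench alone.

Things in the scene. Friction and masses are not known exactly. Their poses are not given: they have to be found in the camera images.
- jig: Green-painted steel spring-rest plate lying loose on the bench: 88 (its x) x 270 (its y) x 24 mm (z), 1.8 kg. Origin: centre of its underside; z up. Five white domes stand 52 mm apart in a curved row along its y axis, on a white line, an arc of radius 260 mm (centre of the arc at x = +250, y = 0 mm). Brass collars round rests 1 to 4, a red one round rest 5 at the -y end, on the robot's right.
- rest1_top (a point): Top centre of white dome 1 of the row, at x, y = (10.5, 101.2) mm on the plate; moves with the dome. The first, at the robot's left. 36 mm across, 9 mm above the plate's face (33 mm above the bench), sloping smoothly to 2 mm above the face at its rim: shut fingertips sliding along the row a little below the tops ride over the domes and press them down.
- rest1 (a joint): How far dome 1 is pressed down, m: 0 free, 0.008 fully down. A soft spring lifts it: about 0.75 N to start it, 1.75 N at 4 mm, 2.75 N fully down.
- rest2_top (a point): Top centre of white dome 2 of the row, at x, y = (-4.8, 51.7) mm on the plate; moves with the dome. 36 mm across, 9 mm above the plate's face (33 mm above the bench), sloping smoothly to 2 mm above the face at its rim: shut fingertips sliding along the row a little below the tops ride over the domes and press them down.
- rest2 (a joint): How far dome 2 is pressed down, m: 0 free, 0.008 fully down. A soft spring lifts it: about 0.75 N to start it, 1.75 N at 4 mm, 2.75 N fully down.
- rest3_top (a point): Top centre of white dome 3 of the row, at x, y = (-10, 0) mm on the plate; moves with the dome. 36 mm across, 9 mm above the plate's face (33 mm above the bench), sloping smoothly to 2 mm above the face at its rim: shut fingertips sliding along the row a little below the tops ride over the domes and press them down.
- rest3 (a joint): How far dome 3 is pressed down, m: 0 free, 0.008 fully down. A soft spring lifts it: about 0.75 N to start it, 1.75 N at 4 mm, 2.75 N fully down.
- rest4_top (a point): Top centre of white dome 4 of the row, at x, y = (-4.8, -51.7) mm on the plate; moves with the dome. 36 mm across, 9 mm above the plate's face (33 mm above the bench), sloping smoothly to 2 mm above the face at its rim: shut fingertips sliding along the row a little below the tops ride over the domes and press them down.
- rest4 (a joint): How far dome 4 is pressed down, m: 0 free, 0.008 fully down. A soft spring lifts it: about 0.75 N to start it, 1.75 N at 4 mm, 2.75 N fully down.
- rest5_top (a point): Top centre of white dome 5 of the row, at x, y = (10.5, -101.2) mm on the plate; moves with the dome. The last, with the red collar. 36 mm across, 9 mm above the plate's face (33 mm above the bench), sloping smoothly to 2 mm above the face at its rim: shut fingertips sliding along the row a little below the tops ride over the domes and press them down.
- rest5 (a joint): How far dome 5 is pressed down, m: 0 free, 0.008 fully down. A soft spring lifts it: about 0.75 N to start it, 1.75 N at 4 mm, 2.75 N fully down.
- mid1 (a point): Point on the plate's upper face (24 mm above the bench), on the white arc half way between domes 1 and 2.
- mid2 (a point): Point on the plate's upper face (24 mm above the bench), on the white arc half way between domes 2 and 3.
- mid3 (a point): Point on the plate's upper face (24 mm above the bench), on the white arc half way between domes 3 and 4.
- mid4 (a point): Point on the plate's upper face (24 mm above the bench), on the white arc half way between domes 4 and 5.
- tape_measure: Yellow pocket tape measure, 37x78x62 mm, loose, beside the plate on its far side. Origin: centre of its underside. Bystander.
- sanding_block: Brown cork sanding block, 62x111x32 mm, loose, beside the plate on its far side. Origin: centre of its underside. Bystander.
- tin_1: Green-and-cream food tin, 58 mm across, 72 mm tall, loose, beyond the plate's +y end. Origin: centre of its underside. Bystander.
- tape_1: Roll of masking tape lying flat, 104 mm across, 25 mm high, loose, to the right of the plate. Origin: centre of its underside. Bystander.
- pencil_tin: Small red tin with a silver lid, 66 mm across, 64 mm tall, loose, to the right of the plate. Origin: centre of its underside. Bystander.

How it is judged:
By the outcome, as a careful person would: the job done as asked, in the order asked, and still so for the second after the job is handed in, while the arm keeps its last pose, push and grip.
It also fails if it takes over 45 s, if anything falls off the work surface, if the arm or the gripper's body presses on something with over 40 N, if the wrist force passes 120 N, or if a joint passes its speed limit or range.

## Working session

There is one attempt and no reset: what is moved stays moved. The work goes in short steps, Python scripts to look and compute and a tool call to move; the robot and the scene stay as the last step left them, time stands still between calls to the robot, and variables do not carry over. Pictures are saved under pics/ and viewed, and the job is handed in when it is done.

Besides the shell and the picture viewer there is one more tool, called after ">>>" as a command line: name --argument value ..., lists and objects as JSON in quotes. play_rows: Moves the arm, as the interface text tells. Its arguments: {"type":"object","properties":{"commands":{"type":"array"},"gripper":{"type":"number"}},"required":["commands"]}

```bash
mkdir -p pics; python3 - <<'E'
from bench import *
import cv2
s=read_state(); print(s)
for n in("top","side","wrist"):
    d=snapshot(n); cv2.imwrite(f"pics/{n}0.png",d["pixels"][:,:,::-1]); print(n,{k:v for k,v in d.items() if k!="pixels"})
E
```

```text
{'clock': 0.0, 'joints': array([1.33501572e+00, 2.41418844e-01, 3.72816738e-03, 1.33521100e+00,
       4.25048158e-06, 1.57080712e+00]), 'qvel': array([ 5.54570041e-04, -1.58727638e-03, -9.31334635e-05,  1.53790035e-03,
       -9.84751948e-04, -8.23939226e-04]), 'effort': array([-1.43983361e-03, -3.72314715e+01,  2.52409852e+01,  1.70796853e-02,
       -2.07790245e-04, -4.95560244e-06]), 'eef_pos': array([0.11665689, 0.48557149, 0.24141152]), 'ee_rot': array([-1.03510051,  1.31325667,  1.03292909]), 'contact_force': array([-0.48231207,  0.10333973, -0.02562186]), 'ft_torque': array([ 0.03543219,  0.04722882, -0.00157265]), 'opening': 0.08520519505893137}
top {'fx': 515.973020363035, 'fy': 515.973020363035, 'cx': 321.2740587985977, 'cy': 201.6727137307032, 'rvec': array([ 1.63052386, -2.35577451,  0.48183014]), 'tvec': array([0.22746741, 0.52626179, 0.89255163])}
side {'fx': 466.7329144561208, 'fy': 466.7329144561208, 'cx': 319.94879003336604, 'cy': 197.20646762996196, 'rvec': array([ 0.26489508, -2.5240532 ,  1.66378074]), 'tvec': array([0.61689256, 0.08592343, 1.0631727 ])}
wrist {'fx': 309.70691628693146, 'fy': 309.70691628693146, 'cx': 318.7496877732404, 'cy': 198.70025376014763, 'rvec': array([-2.28318756, -1.79968024, -0.25502932]), 'tvec': array([-0.49978619, -0.03692117,  0.37965426])}
```

View pics/top0.png

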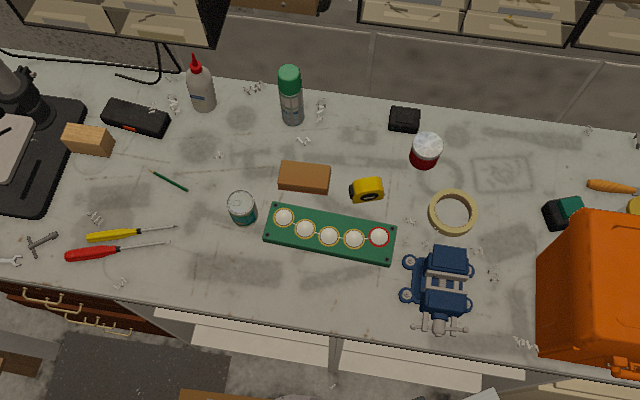

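View pics/side0.png

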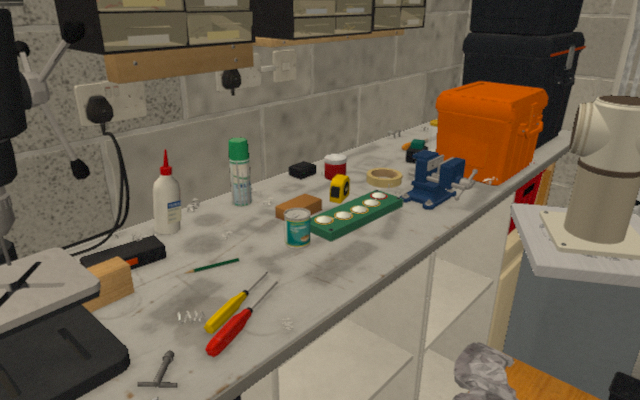

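View pics/wrist0.png

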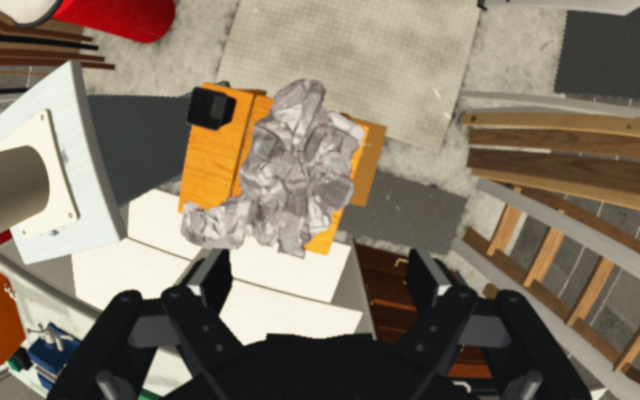

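```bash
python3 - <<'E'
import cv2
t=cv2.imread("pics/top0.png")[190:280,250:410]; s=cv2.imread("pics/side0.png")[180:250,290:420]
cv2.imwrite("pics/tz.png",cv2.resize(t,None,fx=5,fy=5,interpolation=2)); cv2.imwrite("pics/sz.png",cv2.resize(s,None,fx=6,fy=6,interpolation=2))
E
```

```text
(no output)
```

View pics/tz.png

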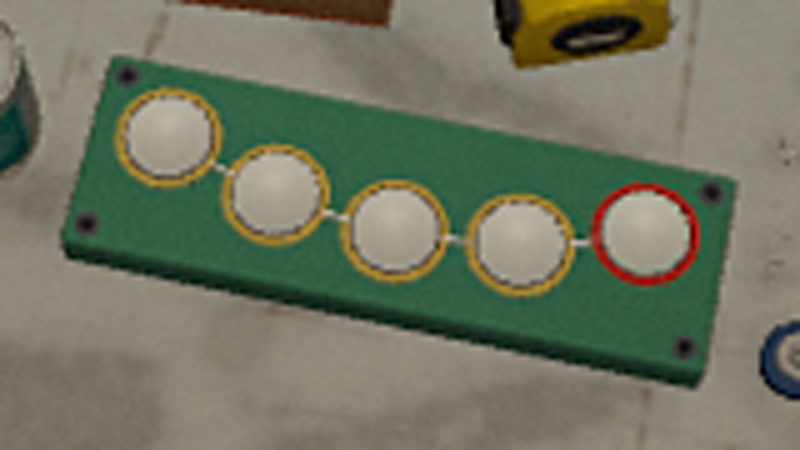

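View pics/sz.png

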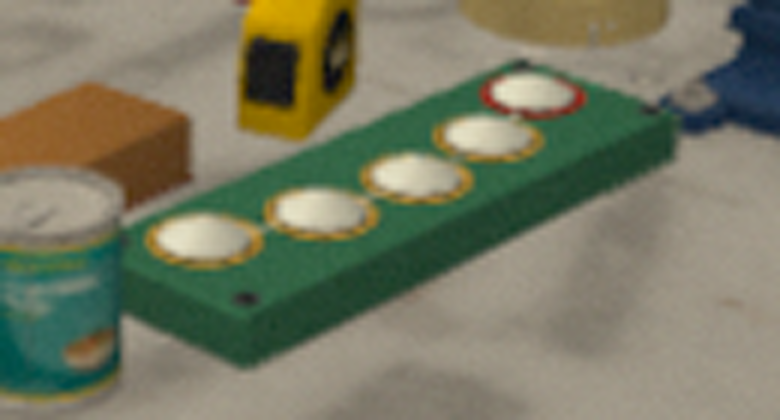

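```bash
cat > h.py <<'E'
from bench import *
import cv2, numpy as np
from scipy.spatial.transform import Rotation as R
P=np.array([[10.5,101.2],[-4.8,51.7],[-10,0],[-4.8,-51.7],[10.5,-101.2]])/1000
def ray(d,uv,z,fish=False):
    Rm=cv2.Rodrigues(d["rvec"])[0]; c=-Rm.T@d["tvec"]
    x=np.array([(uv[0]-d["cx"])/d["fx"],(uv[1]-d["cy"])/d["fy"]])
    if fish:
        t=np.linalg.norm(x); v=np.array([*(x/t*np.sin(t)),np.cos(t)])
    else: v=np.array([*x,1])
    v=Rm.T@v; return c+v*(z-c[2])/v[2]
def holes(d,near=None):
    K=4; im=cv2.resize(d["pixels"],None,fx=K,fy=K,interpolation=cv2.INTER_CUBIC)
    hsv=cv2.cvtColor(im,cv2.COLOR_RGB2HSV)
    g=cv2.inRange(hsv,(62,100,25),(90,255,255))
    n,l,st,_=cv2.connectedComponentsWithStats(g)
    # plate: largest green comps containing near
    ks=[k for k in range(1,n) if st[k][4]>1500]
    out=[]
    for k in ks:
        m=(l==k).astype(np.uint8); cs,_=cv2.findContours(m,cv2.RETR_EXTERNAL,2)
        f=np.zeros_like(m); cv2.fillPoly(f,[cv2.convexHull(np.vstack(cs))],1)
        h=cv2.erode(f,np.ones((3,3)))*(1-m); h=cv2.morphologyEx(h,cv2.MORPH_OPEN,cv2.getStructuringElement(2,(17,17)))
        cs,_=cv2.findContours(h,cv2.RETR_EXTERNAL,2)
        e=[cv2.fitEllipse(c) for c in cs if cv2.contourArea(c)>400]
        if len(e)>=4: out.append([( (a[0][0]+.5)/K-.5,(a[0][1]+.5)/K-.5,a[1][0]/K,a[1][1]/K) for a in e])
    return out
def rigid(A,B):
    a=A-A.mean(0);b=B-B.mean(0); th=np.arctan2((a[:,0]*b[:,1]-a[:,1]*b[:,0]).sum(),(a*b).sum())
    M=np.array([[np.cos(th),-np.sin(th)],[np.sin(th),np.cos(th)]]); return th,B.mean(0)-M@A.mean(0),M
E
python3 - <<'E'
from h import *
for n in("top","side"):
    d=snapshot(n)
    for e in holes(d):
        print(n,np.round(e,1).tolist())
        Q=np.array([ray(d,x[:2],.0255)[:2] for x in e]); Q=Q[np.argsort(-Q[:,1])]
        print(np.round(Q,4).tolist())
        if len(Q)==5:
            th,t,M=rigid(P,Q); print(np.degrees(th),t,np.round((Q-(P@M.T+t))*1000,1).tolist())
E
```

```text
top [[353.4, 238.6, 21.4, 23.1], [378.5, 236.5, 21.3, 23.0], [328.4, 235.9, 21.4, 22.8], [304.5, 228.6, 21.1, 22.9], [283.1, 217.2, 20.7, 22.5]]
[[0.602, 0.1025], [0.5621, 0.0691], [0.5298, 0.0286], [0.5061, -0.0174], [0.4922, -0.0675]]
-32.8740653091393 [0.53818486 0.02318694] [[0.0, -0.0], [-0.1, -0.1], [-0.0, -0.0], [0.0, 0.2], [0.1, -0.0]]
side [[312.2, 237.7, 9.8, 23.6], [294.6, 229.5, 5.7, 8.3], [302.5, 219.1, 4.7, 15.3], [345.2, 211.7, 14.2, 75.2]]
[[0.6064, 0.196], [0.6522, 0.1674], [0.6477, 0.1132], [0.5581, 0.0521]]
```

```bash
python3 - <<'E'
from h import *
s=read_state(); M=R.from_rotvec(s["ee_rot"]).as_matrix(); print(np.round(M,4))
d=snapshot("top"); print("tin",ray(d,(240,197),.072)); print("tinbase",ray(d,(244,220),.0))
print("sand",ray(d,(305,175),.03),"tape",ray(d,(367,188),.05))
th=np.radians(-32.87); py=np.array([-np.sin(th),np.cos(th),0])
for c in (py,-py):
    v=M.T@c; print("turn about x to bring tool y to",c[:2],np.degrees(np.arctan2(v[2],v[1])))
print("shift to above dome1 (tool, 30mm)",M.T@(np.array([.602,.1025,.15])-s["eef_pos"])/.03)
E
```

```text
[[-2.000e-04 -9.723e-01  2.336e-01]
 [-9.000e-04  2.336e-01  9.723e-01]
 [-1.000e+00 -0.000e+00 -1.000e-03]]
tin [0.65600766 0.17289159 0.072     ]
tinbase [0.63571821 0.18147735 0.        ]
sand [0.67619121 0.02678298 0.03      ] tape [ 0.59225383 -0.08150619  0.05      ]
turn about x to bring tool y to [0.54273475 0.83990415] 109.36106298542441
turn about x to bring tool y to [-0.54273475 -0.83990415] -70.63893701457559
shift to above dome1 (tool, 30mm) [  3.07136543 -18.7128253   -8.64534934]
```

>>> play_rows --commands '[[[1.5,-18.7,-8.6],109.4],[[1.5,-18.7,-8.6],109.4],[[1.5,-18.7,-8.6],109.4],[[1.5,-18.7,-8.6],109.4],[[1.5,-18.7,-8.6],109.4],[[1.5,-18.7,-8.6],109.4],[[1.5,-18.7,-8.6],109.4],[[1.5,-18.7,-8.6],109.4],[[1.5,-18.7,-8.6],109.4],[[1.5,-18.7,-8.6],109.4],[[1.5,-18.7,-8.6],109.4],[[1.5,-18.7,-8.6],109.4]]' --gripper 0

```text
clock: 1.3
eef_pos: [0.5099, 0.1759, 0.2058]
ee_rot: [0.134, 1.566, -0.135]
contact_force: [-0.4, 1.5, -0.1]
opening: -0.0002
```

```bash
cat >> h.py <<'E'
th0=np.radians(-32.87); T0=np.array([.5382,.0232])
def pl(p):
    c,s=np.cos(th0),np.sin(th0); return np.array([[c,-s],[s,c]])@np.array(p)+T0
def arc(deg): # deg + towards +y
    a=np.radians(deg); return pl([.25-.26*np.cos(a),.26*np.sin(a)])
def togo(xy,z):
    s=read_state(); M=R.from_rotvec(s["ee_rot"]).as_matrix(); py=pl([0,1])-pl([0,0]); v=M.T@np.array([*py,0])
    return np.round(M.T@(np.array([*xy,z])-s["eef_pos"])/.03,3), np.degrees(np.arctan2(v[2],v[1]))
E
python3 - <<'E'
from h import *
s=read_state(); print(s["joints"])
print(togo(arc(22.92+5.3),.12), arc(22.92),arc(22.92+5.3))
d=snapshot("wrist"); cv2.imwrite("pics/w1.png",d["pixels"][:,:,::-1])
E
```

```text
[ 3.32439463e-01  3.36152790e-01  3.96773748e-02  1.27423369e+00
 -4.40940961e-04  2.07471185e+00]
(array([ 2.861, -1.356,  4.042]), np.float64(23.04514696758508)) [0.60199683 0.10253175] [0.62248289 0.11511515]
```

View pics/w1.png

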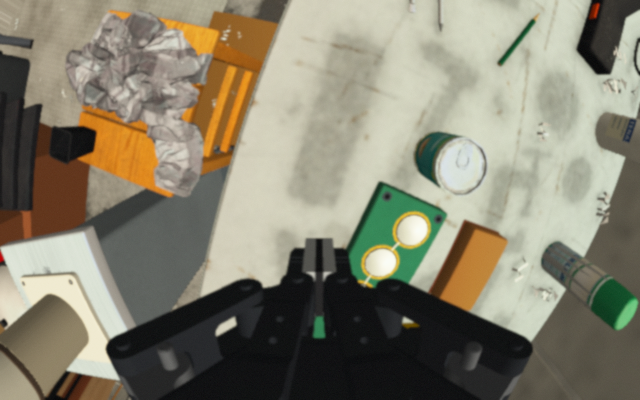

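>>> play_rows --commands '[[[0.5,-1.36,4.04],23],[[0.5,-1.36,4.04],23],[[1.5,-1.36,4.04],23],[[2.86,-1.36,4.04],23],[[2.86,-1.36,4.04],23],[[2.86,-1.36,4.04],23],[[2.86,-1.36,4.04],23],[[2.86,-1.36,4.04],23]]'

```text
clock: 2.02
eef_pos: [0.6281, 0.1094, 0.1212]
ee_rot: [0.455, 1.515, -0.458]
contact_force: [-0.5, -0.8, 0.4]
opening: -0.0
```

```bash
python3 - <<'E'
from h import *
s=read_state(); print(s["eef_pos"],s["contact_force"],s["joints"])
print(R.from_rotvec(s["ee_rot"]).as_matrix().round(4))
print(togo(arc(22.92+5.3),.055))
for n in("wrist","top","side"):
    d=snapshot(n); cv2.imwrite(f"pics/{n}2.png",d["pixels"][:,:,::-1])
E
```

```text
[0.62808555 0.10936151 0.12118476] [-0.46272205 -0.77033059  0.40191361] [ 0.17467332  0.5775635   0.19439475  1.18206574 -0.00497559  2.32835763]
[[ 6.300e-03  5.504e-01  8.348e-01]
 [-3.900e-03  8.349e-01 -5.504e-01]
 [-1.000e+00  2.000e-04  7.500e-03]]
(array([ 2.204,  0.057, -0.278]), np.float64(-0.5278433868547372))
```

View pics/wrist2.png

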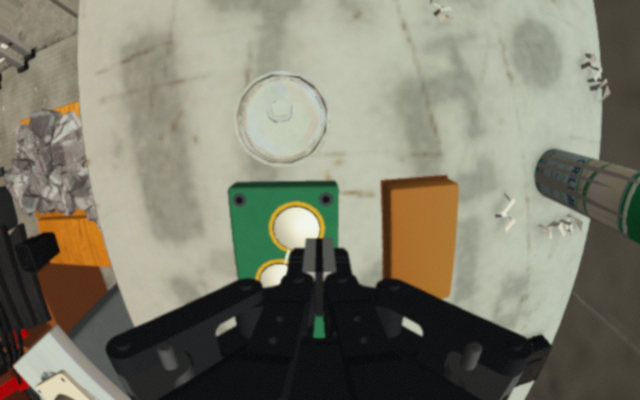

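View pics/side2.png

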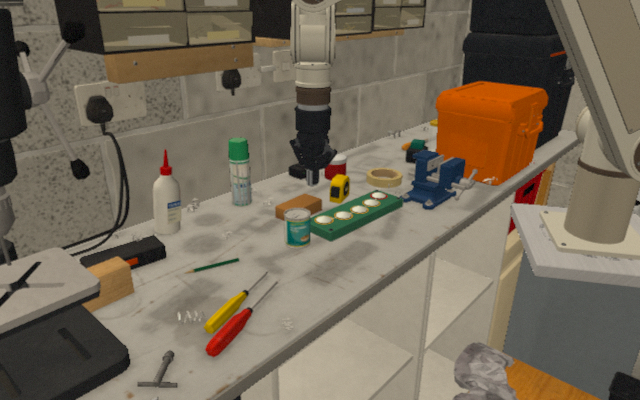

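```bash
python3 - <<'E'
from h import *
d=snapshot("wrist")
for e in holes(d):
    for x in e: print(np.round(x,1), ray(d,x[:2],.0255,True).round(4))
# yellow collar + white blob for dome 1
im=cv2.resize(d["pixels"],None,fx=4,fy=4,interpolation=2)[160*4:270*4,220*4:350*4]
cv2.imwrite("pics/w2z.png",im[:,:,::-1])
g=cv2.inRange(cv2.cvtColor(im,cv2.COLOR_RGB2HSV),(15,100,80),(35,255,255))
ys,xs=np.nonzero(g); u=xs/4+220;v=ys/4+160
k=(u>265)&(v<235); 
(c)=cv2.fitEllipse(cv2.convexHull(np.stack([u[k],v[k]],1).astype(np.float32))); print(c, ray(d,c[0],.0255,True))
for uv in((231,184),(338,184)): print("corner",ray(d,uv,.024,True))
for q in((-.044,.135),(.044,.135)): print(pl(q))
E
```

```text
((296.1648864746094, 227.59249877929688), (52.157047271728516, 56.59751892089844), 96.90480041503906) [0.60413065 0.1033558  0.0255    ]
corner [0.58123413 0.16116974 0.024     ]
corner [0.65087061 0.11469447 0.024     ]
[0.57451341 0.16046739]
[0.64842497 0.11270673]
```

View pics/w2z.png

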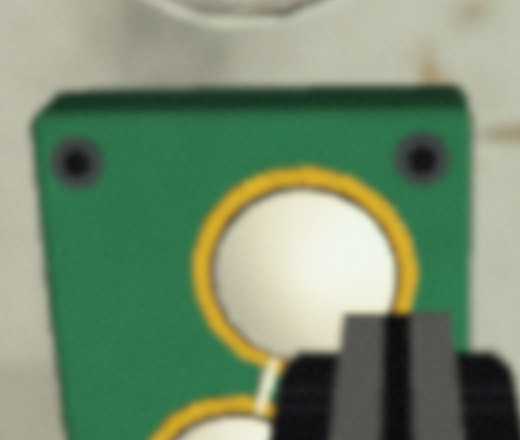

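```bash
sed -i 's/T0=np.array(\[.5382,.0232\])/T0=np.array([.5391,.0236])/' h.py; python3 - <<'E'
from h import *
print(read_state()["eef_pos"],togo(arc(22.92+5.3),.05))
E
```

```text
[0.62843729 0.10953789 0.12209381] (array([ 2.401,  0.07 , -0.272]), np.float64(-0.5187907184466743))
```

>>> play_rows --commands '[[[0,0.07,-0.27],-0.5],[[0.6,0.07,-0.27],-0.5],[[1.2,0.07,-0.27],-0.5],[[1.8,0.07,-0.27],-0.5],[[2.2,0.07,-0.27],-0.5],[[2.4,0.07,-0.27],-0.5],[[2.4,0.07,-0.27],-0.5],[[2.4,0.07,-0.27],-0.5]]'

```text
clock: 2.88
eef_pos: [0.6235, 0.116, 0.0507]
ee_rot: [0.448, 1.514, -0.449]
contact_force: [-0.1, -0.3, 1.4]
opening: 0.0001
```

```bash
python3 - <<'E'
from h import *
s=read_state(); print(s["eef_pos"],s["contact_force"])
print(R.from_rotvec(s["ee_rot"]).as_matrix().round(4))
print(togo(arc(22.92+5.3),.04))
for n in("wrist","side","top"):
    d=snapshot(n); cv2.imwrite(f"pics/{n}3.png",d["pixels"][:,:,::-1])
    if n=="side": cv2.imwrite("pics/s3z.png",cv2.resize(d["pixels"][150:250,270:420,::-1],None,fx=5,fy=5,interpolation=2))
for i in range(4): print(read_state()["eef_pos"])
E
```

```text
[0.62349639 0.11597705 0.05072588] [-0.07781601 -0.31902481  1.39865658]
[[ 0.009   0.5424  0.8401]
 [-0.0035  0.8401 -0.5424]
 [-1.      0.0019  0.0095]]
(array([ 0.358, -0.016,  0.002]), np.float64(0.021427104347942524))
[0.62437712 0.11579919 0.05153653]
[0.62437712 0.11579919 0.05153653]
[0.62437712 0.11579919 0.05153653]
[0.62437712 0.11579919 0.05153653]
```

View pics/s3z.png

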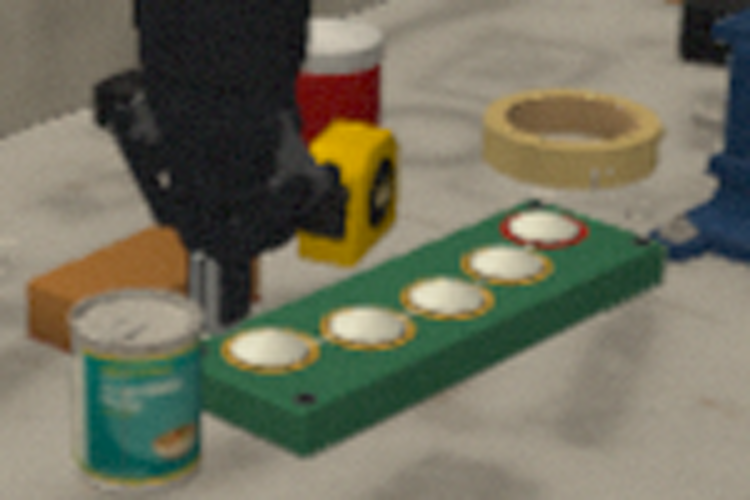

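View pics/wrist3.png

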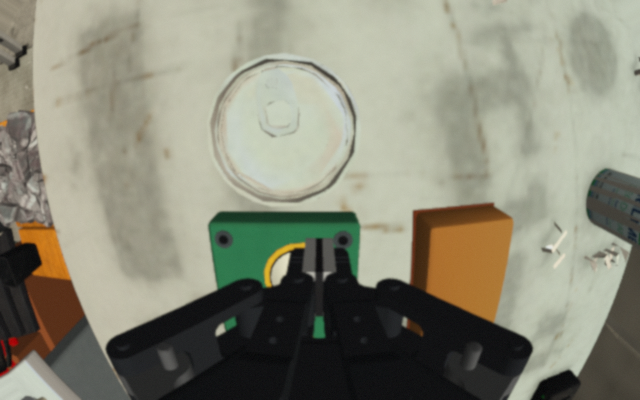

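```bash
python3 - <<'E'
from h import *
s=read_state(); M=R.from_rotvec(s["ee_rot"]).as_matrix()
d=snapshot("side"); Rm=cv2.Rodrigues(d["rvec"])[0]; c=-Rm.T@d["tvec"]
for uv in((339,191),(335,196),(339,184),(290,170),(293,176),(314,214)):
    v=Rm.T@np.array([(uv[0]-d["cx"])/d["fx"],(uv[1]-d["cy"])/d["fy"],1]); n=M[:,1]
    p=c+v*(n@(s["eef_pos"]-c))/(n@v); print(uv,"tool xyz mm",(M.T@(p-s["eef_pos"])*1000).round(1))
d=snapshot("top")
im=d["pixels"]; cv2.imwrite("pics/t3z.png",cv2.resize(im[150:280,230:410,::-1],None,fx=4.4,fy=4.4,interpolation=2))
iv=np.array([[np.cos(th0),np.sin(th0)],[-np.sin(th0),np.cos(th0)]])
for uv in((353,203),(384,199)):
  for z in (0,.0): print(uv,z,(iv@(ray(d,uv,z)[:2]-T0)*1000).round(1))
for uv in((349,184),(351,194),(383,190),(363,177),(381,178)): print(uv,(iv@(ray(d,uv,.062)[:2]-T0)*1000).round(1))
E
```

```text
(339, 191) tool xyz mm [-71.3  -0.  -79. ]
(335, 196) tool xyz mm [-56.5  -0.  -68.2]
(339, 184) tool xyz mm [-86.8   0.  -78.3]
(290, 170) tool xyz mm [-76.7  -0.   73.5]
(293, 176) tool xyz mm [-64.8   0.   63.4]
(314, 214) tool xyz mm [ 7.4 -0.  -6.1]
(353, 203) 0 [ 83.6 -35.7]
(353, 203) 0.0 [ 83.6 -35.7]
(384, 199) 0 [107.1 -99.8]
(384, 199) 0.0 [107.1 -99.8]
(349, 184) [ 97.2 -21.5]
(351, 194) [ 75.7 -29.9]
(383, 190) [ 98.5 -92.6]
(363, 177) [119.1 -46.9]
(381, 178) [124.7 -83.9]
```

View pics/t3z.png

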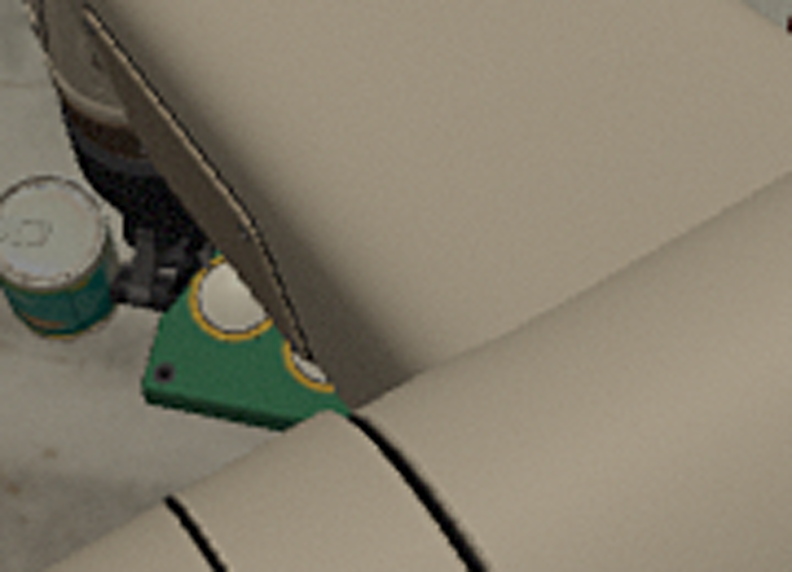

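```bash
python3 - <<'E'
from h import *
print(read_state()["eef_pos"],"down",togo(arc(28.2),.040))
for a in np.linspace(28.2,-22.92,11): print(round(a,1),togo(arc(a),.04)[0])
E
```

```text
[0.6241863  0.1156687  0.05120835] down (array([ 0.373, -0.023, -0.025]), np.float64(-0.013581616550526204))
28.2 [ 0.373 -0.023 -0.025]
23.1 [ 0.368 -0.719 -0.359]
18.0 [ 0.363 -1.443 -0.63 ]
12.9 [ 0.359 -2.189 -0.836]
7.8 [ 0.355 -2.949 -0.974]
2.6 [ 0.352 -3.719 -1.044]
-2.5 [ 0.35  -4.492 -1.045]
-7.6 [ 0.348 -5.262 -0.977]
-12.7 [ 0.348 -6.023 -0.84 ]
-17.8 [ 0.348 -6.769 -0.637]
-22.9 [ 0.348 -7.493 -0.368]
```

>>> play_rows --commands '[[[0.15,0,0],0],[[0.3,0,0],0],[[0.39,0,0],0],[[0.39,0,0],0],[[0.39,0,0],0]]'

```text
clock: 3.55
eef_pos: [0.6241, 0.1155, 0.0391]
ee_rot: [0.449, 1.513, -0.45]
contact_force: [-0.4, -0.6, 0.4]
opening: 0.0
```

```bash
cat > step.py <<'E'
from h import *
import sys
a0,a1,n=float(sys.argv[1]),float(sys.argv[2]),int(sys.argv[3])
s=read_state(); print(s["clock"],s["eef_pos"].round(4),s["contact_force"].round(2),togo(arc(a0),.04))
for a in np.linspace(a0,a1,n+1)[1:]: print(round(a,1),togo(arc(a),.04)[0].round(2).tolist())
E
python3 step.py 28.2 17.2 10
```

```text
3.55 [0.6241 0.1155 0.0391] [-0.4  -0.58  0.38] (array([-0.032, -0.016, -0.02 ]), np.float64(-0.019740783590064752))
27.1 [-0.03, -0.16, -0.1]
26.0 [-0.03, -0.31, -0.17]
24.9 [-0.04, -0.46, -0.24]
23.8 [-0.04, -0.61, -0.31]
22.7 [-0.04, -0.77, -0.38]
21.6 [-0.04, -0.92, -0.44]
20.5 [-0.04, -1.08, -0.5]
19.4 [-0.04, -1.23, -0.56]
18.3 [-0.04, -1.39, -0.61]
17.2 [-0.04, -1.55, -0.66]
```

>>> play_rows --commands '[[[-0.03,-0.16,-0.1],0],[[-0.03,-0.31,-0.17],0],[[-0.04,-0.46,-0.24],0],[[-0.04,-0.61,-0.31],0],[[-0.04,-0.74,-0.37],0],[[-0.04,-0.74,-0.37],0]]'

```text
clock: 4.05
eef_pos: [0.6016, 0.1021, 0.0403]
ee_rot: [0.448, 1.514, -0.451]
contact_force: [-0.6, -0.7, 1.9]
opening: -0.0002
```

```bash
python3 step.py 22.92 11.46 10; python3 - <<'E'
from h import *
s=read_state();print(s["eef_pos"],s["contact_force"],s["ft_torque"])
d=snapshot("side"); cv2.imwrite("pics/s4z.png",cv2.resize(d["pixels"][170:250,280:410,::-1],None,fx=6,fy=6,interpolation=2))
E
```

```text
4.05 [0.6016 0.1021 0.0403] [-0.65 -0.68  1.95] (array([0.01 , 0.046, 0.022]), np.float64(-0.05439182516199044))
21.8 [0.01, -0.12, -0.04]
20.6 [0.01, -0.28, -0.11]
19.5 [0.01, -0.44, -0.17]
18.3 [0.01, -0.6, -0.22]
17.2 [0.01, -0.77, -0.27]
16.0 [0.0, -0.94, -0.32]
14.9 [0.0, -1.1, -0.37]
13.8 [0.0, -1.27, -0.41]
12.6 [0.0, -1.44, -0.45]
11.5 [0.0, -1.61, -0.49]
[0.60159668 0.10214273 0.04028085] [-0.6450271  -0.67577133  1.94567844] [-0.1125561   0.10808117  0.00920665]
```

View pics/s4z.png

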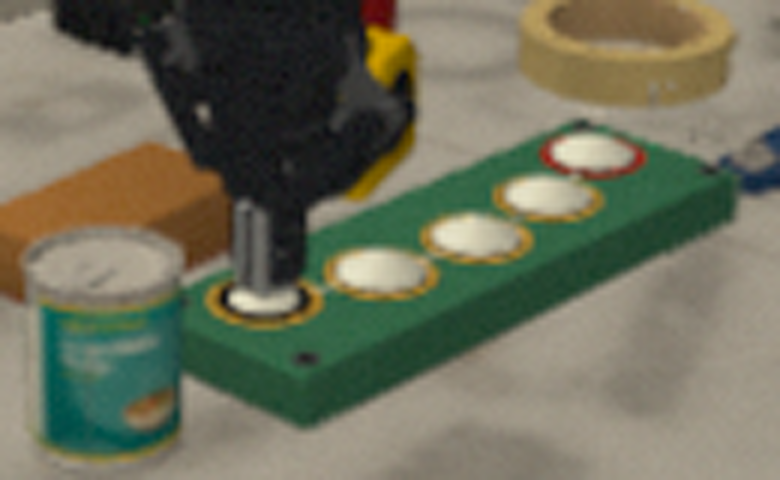

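>>> play_rows --commands '[[[0.01,-0.12,-0.04],0],[[0.01,-0.28,-0.11],0],[[0.01,-0.44,-0.17],0],[[0.01,-0.6,-0.22],0],[[0.01,-0.77,-0.27],0],[[0.0,-0.94,-0.32],0],[[0.0,-1.1,-0.37],0],[[0.0,-1.27,-0.41],0],[[0.0,-1.44,-0.45],0],[[0.0,-1.61,-0.49],0],[[0.0,-1.61,-0.49],0]]'

```text
clock: 5.02
eef_pos: [0.5621, 0.0687, 0.04]
ee_rot: [0.448, 1.515, -0.452]
contact_force: [-0.5, -0.3, 1.8]
opening: -0.0003
```

```bash
python3 step.py 11.46 0 10; python3 - <<'E'
from h import *
d=snapshot("side"); cv2.imwrite("pics/s5z.png",cv2.resize(d["pixels"][170:250,280:410,::-1],None,fx=6,fy=6,interpolation=2))
E
```

```text
5.0167 [0.5621 0.0687 0.04  ] [-0.51 -0.32  1.8 ] (array([-0.   ,  0.042,  0.011]), np.float64(-0.09775406817410509))
10.3 [-0.0, -0.13, -0.02]
9.2 [-0.0, -0.3, -0.05]
8.0 [-0.0, -0.47, -0.08]
6.9 [-0.0, -0.64, -0.1]
5.7 [-0.0, -0.82, -0.12]
4.6 [-0.0, -0.99, -0.13]
3.4 [-0.0, -1.16, -0.14]
2.3 [-0.0, -1.33, -0.15]
1.1 [-0.0, -1.51, -0.16]
0.0 [-0.0, -1.68, -0.16]
```

View pics/s5z.png

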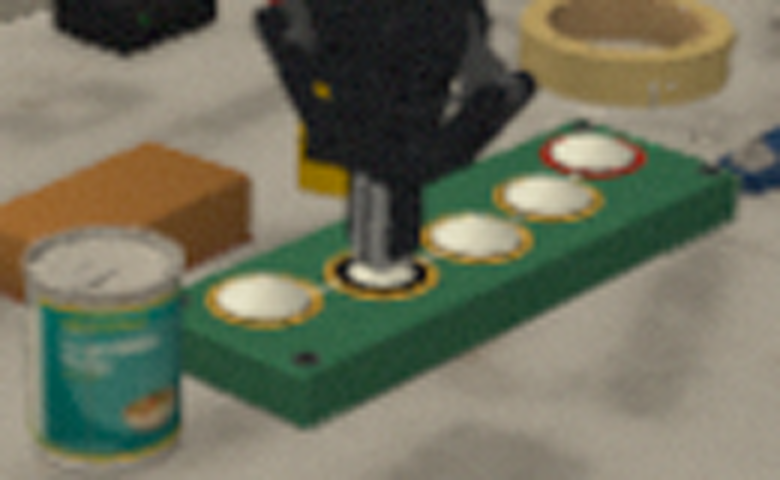

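Dome 1 has sprung back, dome 2 is pressed part way, and the plate hasn't moved. On to dome 3.

>>> play_rows --commands '[[[0,-0.13,-0.02],0],[[0,-0.3,-0.05],0],[[0,-0.47,-0.08],0],[[0,-0.64,-0.1],0],[[0,-0.82,-0.12],0],[[0,-0.99,-0.13],0],[[0,-1.16,-0.14],0],[[0,-1.33,-0.15],0],[[0,-1.51,-0.16],0],[[0,-1.67,-0.16],0],[[0,-1.67,-0.16],0]]'

```text
clock: 5.98
eef_pos: [0.5303, 0.0284, 0.04]
ee_rot: [0.448, 1.515, -0.454]
contact_force: [-0.8, -1.5, 1.2]
opening: 0.0
```

```bash
python3 step.py 0 -11.46 10
```

```text
5.9833 [0.5303 0.0284 0.04  ] [-0.82 -1.51  1.23] (array([-0.001,  0.024, -0.001]), np.float64(-0.15038263967539403))
-1.1 [-0.0, -0.15, 0.0]
-2.3 [-0.0, -0.32, 0.01]
-3.4 [0.0, -0.5, 0.02]
-4.6 [0.0, -0.67, 0.03]
-5.7 [0.0, -0.84, 0.04]
-6.9 [0.0, -1.01, 0.06]
-8.0 [0.0, -1.18, 0.09]
-9.2 [0.0, -1.36, 0.11]
-10.3 [0.0, -1.53, 0.14]
-11.5 [0.0, -1.7, 0.18]
```

>>> play_rows --commands '[[[0,-0.15,0],0],[[0,-0.32,0.01],0],[[0,-0.5,0.02],0],[[0,-0.67,0.03],0],[[0,-0.84,0.04],0],[[0,-1.01,0.06],0],[[0,-1.18,0.09],0],[[0,-1.36,0.11],0],[[0,-1.53,0.14],0],[[0,-1.7,0.18],0],[[0,-1.7,0.18],0]]'

```text
clock: 6.9
eef_pos: [0.5067, -0.0184, 0.0402]
ee_rot: [0.448, 1.515, -0.456]
contact_force: [-0.4, -0.5, 1.7]
opening: -0.0001
```

```bash
python3 step.py -11.46 -22.92 10; python3 - <<'E'
from h import *
d=snapshot("side"); cv2.imwrite("pics/s6z.png",cv2.resize(d["pixels"][170:250,280:410,::-1],None,fx=6,fy=6,interpolation=2))
E
```

```text
6.9 [ 0.5067 -0.0184  0.0402] [-0.4  -0.54  1.74] (array([ 0.006,  0.041, -0.014]), np.float64(-0.2187642566181833))
-12.6 [0.01, -0.13, 0.02]
-13.8 [0.01, -0.3, 0.06]
-14.9 [0.01, -0.46, 0.11]
-16.0 [0.01, -0.63, 0.15]
-17.2 [0.01, -0.8, 0.2]
-18.3 [0.01, -0.96, 0.26]
-19.5 [0.01, -1.13, 0.31]
-20.6 [0.01, -1.29, 0.37]
-21.8 [0.01, -1.45, 0.44]
-22.9 [0.02, -1.61, 0.5]
```

View pics/s6z.png

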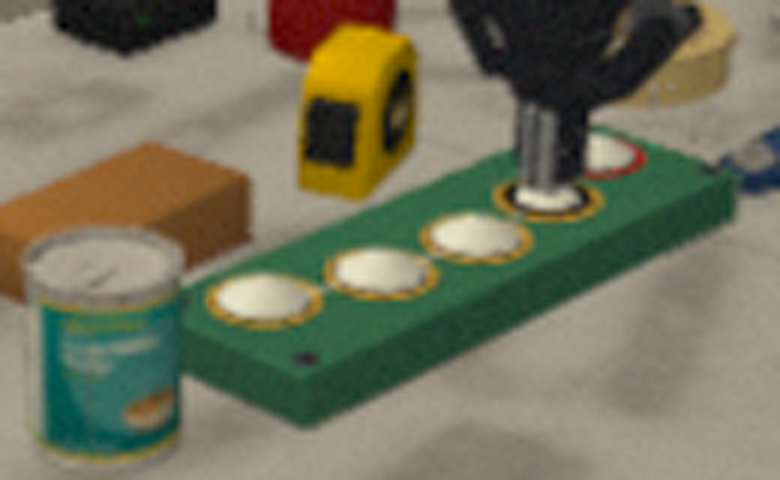

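```bash
python3 - <<'E'
from h import *
d=snapshot("top")
iv=np.array([[np.cos(th0),np.sin(th0)],[-np.sin(th0),np.cos(th0)]])
for uv in((399,262),(402,290),(430,248),(413,308)):
  for z in (.03,.1): print(uv,z,(iv@(ray(d,uv,z)[:2]-T0)*1000).round(0))
E
```

```text
(399, 262) 0.03 [ -36. -151.]
(399, 262) 0.1 [ -59. -146.]
(402, 290) 0.03 [ -92. -166.]
(402, 290) 0.1 [-110. -159.]
(430, 248) 0.03 [   6. -208.]
(430, 248) 0.1 [ -20. -198.]
(413, 308) 0.03 [-122. -192.]
(413, 308) 0.1 [-139. -183.]
```

>>> play_rows --commands '[[[0.01,-0.13,0.02],0],[[0.01,-0.3,0.06],0],[[0.01,-0.46,0.11],0],[[0.01,-0.63,0.15],0],[[0.01,-0.8,0.2],0],[[0.01,-0.96,0.26],0],[[0.01,-1.13,0.31],0],[[0.01,-1.29,0.37],0],[[0.01,-1.45,0.44],0],[[0.01,-1.58,0.49],0],[[0.01,-1.58,0.49],0]]'

```text
clock: 7.92
eef_pos: [0.4932, -0.0669, 0.0402]
ee_rot: [0.448, 1.514, -0.457]
contact_force: [0.4, -0.4, 1.2]
opening: 0.0001
```

```bash
python3 step.py -22.92 -22.92 1; python3 - <<'E'
from h import *
d=snapshot("side"); cv2.imwrite("pics/s7z.png",cv2.resize(d["pixels"][150:250,270:430,::-1],None,fx=5,fy=5,interpolation=2))
d=snapshot("top"); cv2.imwrite("pics/t7.png",d["pixels"][:,:,::-1])
E
```

```text
7.9167 [ 0.4932 -0.0669  0.0402] [ 0.37 -0.37  1.23] (array([ 0.006, -0.012, -0.001]), np.float64(-0.2679660036022504))
-22.9 [0.01, -0.01, -0.0]
```

View pics/s7z.png

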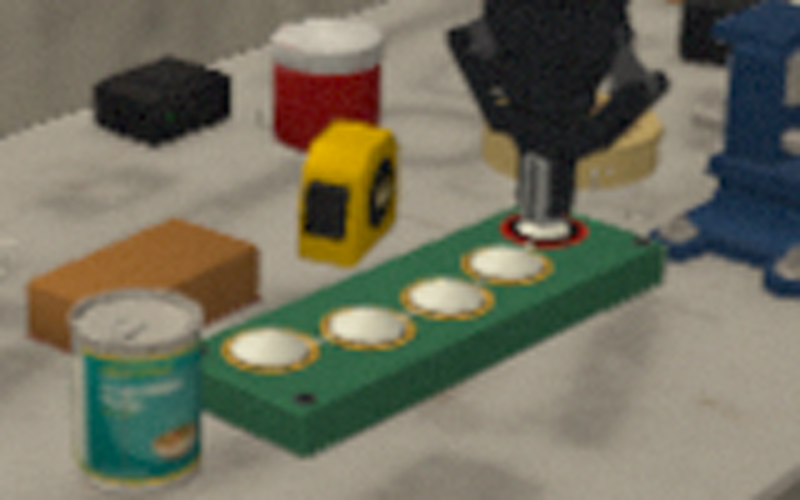

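View pics/t7.png

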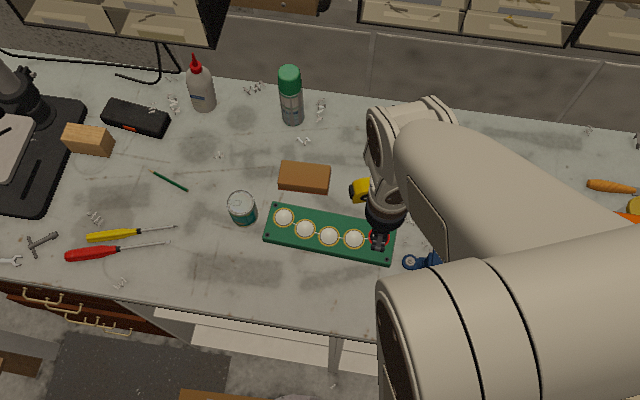

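```bash
python3 - <<'E'
from bench import *
s=read_state(); print(s["eef_pos"],s["contact_force"],s["qvel"].round(3)); print(hand_in())
E
```

```text
[ 0.49322911 -0.06645784  0.04014615] [ 0.06432139 -0.95364888  1.80554569] [ 0.008  0.001 -0.    -0.     0.002  0.001]
the job is handed in; nothing more can be done
None
```

I stroked the row in one pass with the gripper shut, from dome 1 to dome 5. The fingertips stayed about 29 mm above the bench, roughly 4 mm below the dome tops. I handed the job in at about 8 s, still holding the red-collared dome part way down.

- **Dome presses:** Over the domes the upward force read about 1.2–1.9 N, which fits a press of about 4 mm. The force readings vary by around 1 N, so they only support the camera and height evidence. I took no picture while on dome 3; its evidence is the fingertip height and a force of about 1.2 N.
- **Last pictures:** The side view shows dome 5 part way down with its dark gap visible, and domes 1 to 4 sprung up. By eye, the plate, tape measure, sanding block, tin, roll of tape and pencil tin had not moved.
- **Position check:** The top and wrist cameras disagreed by about 2 mm on where dome 1 was, so I used a point between them. The side camera's automatic dome detection failed, so I used its pictures by eye, plus a rough check of the gripper's clearance.

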